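# Turn the stacked tote and nest it home

### The arm

A 6-joint arm with a two-finger parallel gripper is mounted at the origin on a cart in front of the work surface, level with it; the furniture and walls round the work are solid. World frame = base frame: x ahead of the robot, y to its left, z up, the work surface at z = 0. Lengths are in m, angles in rad, forces in N, time in s.
With the tool pointing down it reaches from about 0.25 to 0.725 m from the base axis. Payload 4 kg.
Tool frame: the origin (TCP) lies on the centre line of the jaws, within the pads' length; the fingertips stand 14 mm ahead of it and the grasp point (between the pads) lies 5 mm behind it (manip.tcp_to_tips is the z of the fingertips in the tool frame, in m); z points along the fingers, y is the line along which they close (so a half turn about z gives the same grasp; the last joint's range is limited). The gripper opens to 85 mm and grips with 20 to 120 N. Pads are 22 mm wide; open, the fingers measure 114 mm over their backs; the gripper's body (76 mm by 85 mm) begins 54 mm behind the grasp point. The pads swing forward as they close: fully open they stand 13 mm farther back than shut.
Start: joints at [-1.223, 0.241, 0.005, 1.335, 0, 1.571], TCP at [0.17, -0.47, 0.245] pointing down, gripper open.
Joint ranges: [-2.72, 2.72], [-1.05, 1.87], [-1.09, 1.28], [-1.99, 2.15], [-1.42, 1.44], [-3.14, 3.14]. Speed limits (rad/s): [2.79, 2.79, 3.14, 3.14, 3.14, 3.14].

### API

Orientations are given as [roll, pitch, yaw] about the fixed x, y, z axes, in that order (R = Rz(yaw) Ry(pitch) Rx(roll)).
In Python, from cell import manip gives the robot as it stands.
- The arm moves only by the shell command python3 -m creep 'ROWS' [FORCE]. ROWS is JSON, a list of rows, each a list of 5 numbers: the finger opening in mm, from 0 to 85.4, then the shift along the tool's x, y, z in units of 40 mm (1.0 is 40 mm), then the turn about the tool's z in units of 6 degrees (1.0 is 6 degrees). A call has 1 to 10 rows; each row shifts and turns the commanded pose from where the row before left it, along the tool's axes as they then stand; what a row does not reach is not made up. A row lasts 1/12 s, in which the tool goes at most 41.7 mm and 7.16 degrees, less where a joint would pass 70% of its speed; a pose out of reach is approached as far as the arm can. A call is refused whole if a number of a shift passes 1 or a number of a turn 1, either way. A call with a gripper value outside its range is refused whole. The fingers move at their own pace and stop on an object; FORCE is the grip in N (left out, the last holds). Time passes only in rows, so rows that do not move let the fingers close. It gives the time, the measured TCP pose, the force, the opening and the grip force at its end, in the units of the state.
- manip.sense(): the state, without advancing time (a new reading comes with each control period).
- manip.grab_frame(name): name is "scene" or "top" or "wrist"; returns a dict with "pixels" (384x512x3 uint8, red, green, blue), "K" (3x3 intrinsics, pixels), "dist" ([k1, k2, p1, p2, k3] as OpenCV has them; the pictures are not rectified), "origin" and "rotation" of the camera in the world. Camera axes: x right, y down, z forward; pixel columns grow to the right and rows downward; lengths in m; the calibration is good to about 2 mm. A picture is of the moment at which its call begins. There is no depth.
- manip.sign_off(): hands the job in; it is judged then, once.
Trained networks look in the newest picture that a camera, given by its name, has taken for a name from the list of things; names that differ only in an ending like _2 or _b are one class to them, and where a whole thing is asked for, a point or a joint stands for the part that bears it (a point fixed in the world has none). Each returns a list of dicts, best first, with "p" (0 to 1); they miss things now and then, are a little off and sometimes report something else, mostly with a low value. They report only what shows in the picture. A call takes as long as a camera call.
- manip.outline_of(camera, name): "pixels" (384x512 bool, what is visible of it) and "rect" ([left, top, width, height] in pixels, round what is visible of it).
The state is a dict: "time_s": time; "joint_pos": joint angles; "joint_velocities": joint speeds; "joint_efforts": joint torques, N m; "tool_pos": TCP position; "eef_rot": TCP orientation; "force": force on the tool from outside, world axes, zero at the start; "moment": the same for the moment, N m; "finger_gap": finger opening in m; "grasp_force": force on a finger pad.
Only numpy, scipy, OpenCV 4.12 (cv2) and the standard library are available. Lean on these libraries where they do the work, as an engineer would, in place of code of your own. Each camera call takes 0.05 s, during which the arm holds its last target. There are 200 camera calls.

### The job

The blue tote stands stacked, the wrong way round, on the grey tote that is screwed to the bench. Lift it off, turn it half a turn so that the two orange marks are at the same end, and nest it inside the grey tote, pressing it down by feel until it sits on the sprung seat plate inside with a firm 5 N or so, but gently: more than 11 N on that plate overloads it. Leave the glass beaker where it stands.

Things in the scene. Friction and masses are not known exactly. Their poses are not given: they have to be found in the camera images.
- tote: loose blue open tote, outside 160 (x) x 100 (y) x 72 mm high, walls 4 mm, 0.18 to 0.33 kg, centre of mass about on its vertical middle axis. Origin: centre of the underside, z up. An orange mark is on the +x end
- tote_handle (a point): middle of the tote's black carrying bar, 77 mm above its underside, axes as the tote. The bar is 14 mm wide (x) and 14 mm high and bridges the open top along y; it is free below, so fingers can reach down into the tote on its +x and -x sides and pinch it across x
- tote_rib (a point): foot of one of the tote's four outer ribs, at x = 50, y = 53.5, z = 10 mm in its frame. Each long side has two ribs, at x = +50 and x = -20 mm: 10 mm wide (x), 7 mm proud of the wall, from z = 10 to 60 mm
- tote_tag (a point): top of the tote's orange-marked end wall, at x = 79, z = 72 mm in the tote's frame
- dock: grey open tote, fixed to the bench (place and yaw differ from run to run), outside 188 (x) x 128 (y) x 80 mm high, walls 4 mm. Origin: centre of the underside, z up. An orange mark is on the +x end. The blue tote starts stacked on it, turned half round from it, ribs on the inner blocks, underside 70 mm above the dock's origin
- dock_groove (a point): mouth of one groove, at x = 50, y = 56, z = 80 mm in the dock's frame. Blocks line the inside of both long walls (105 mm between them), with 14 mm wide grooves at x = +50 and x = -20 mm. With its x axis the same way as the dock's, the blue tote's ribs pass down the grooves and it nests, with 2 mm play each way in x and 2.5 mm in y
- dock_pad (a point): one of two sprung friction pads in the dock's end walls, at x = 77, z = 50 mm in its frame. They rub on the tote's ends once its underside is below 65 mm over the dock's origin: the push to slide it down differs from run to run, rises to 8 to 14 N at 50 mm, then stays near 4 to 9 N from 48 mm down. The tote stays where it is let go
- dock_seat (a point): a fixed point at z = 18 mm on the dock's middle axis: the lowest level at which the nested tote's underside may meet the sprung seat plate inside. The plate's carrier is clamped at an UNMEASURED height, so that they meet anywhere from 0 to 24 mm above this point; only touch (or the joint seat) tells
- dock_tag (a point): top of the dock's orange-marked end wall, at x = 92, z = 80 mm in the dock's frame
- glass_beaker: clear glass beaker, 81 x 89 x 102 mm high, a bystander. Origin: centre of the underside
- seat (a joint): how far the sprung aluminium seat plate (150 x 90 mm) is pressed down: 0 when free, growing as the tote presses on it; 1.5 N to start, then 2.5 N per mm. The tote is home with the plate 1 mm or more down (4 N); beyond 4 mm (11.5 N) it is overloaded

How it is judged:
By the outcome, as a careful person would: the job done as asked, in the order asked, and still so for the second after the job is handed in, with the robot touching nothing.
It also fails if it takes over 59 s, if anything falls off the work surface, if the arm or the gripper's body presses on something with over 40 N, if the wrist force passes 120 N, or if a joint passes its speed limit or range.

## Working session

There is one attempt and no reset: what is moved stays moved. The work goes in short steps, Python scripts to look and compute and a shell command to move; the robot and the scene stay as the last step left them, time stands still between calls to the robot, and variables do not carry over. Pictures are saved under pics/ and viewed, at most 10 in all, crops included, and the job is handed in when it is done.

```bash
ls; mkdir -p pics
cat > h.py <<'E'
import numpy as np, cv2
from cell import manip
E
python3 - <<'E'
from h import *
s=manip.sense(); print({k:np.round(v,3).tolist() for k,v in s.items()})
ims=[]
for c in ("scene","top"):
    f=manip.grab_frame(c); ims.append(f["pixels"]); print(c,f["K"].tolist() if hasattr(f["K"],'tolist') else f["K"],f["dist"],np.round(f["origin"],3),np.round(f["rotation"],3).tolist())
    for n in ("tote","dock","tote_handle","tote_tag","dock_tag","glass_beaker"):
        for d in manip.outline_of(c,n)[:2]: print(c,n,round(d["p"],2),d["rect"],np.argwhere(d["pixels"]).mean(0)[::-1].round(1))
for c,i in zip(("scene","top"),ims): cv2.imwrite(f"pics/{c}0.png",i[...,::-1])
E
```

```text
pics
{'time_s': 0.0, 'joint_pos': [-1.223, 0.241, 0.004, 1.335, -0.0, 1.571], 'joint_velocities': [0.0, 0.002, -0.001, 0.002, -0.0, -0.0], 'joint_efforts': [0.001, -37.232, 25.241, 0.017, 0.0, -0.0], 'tool_pos': [0.17, -0.469, 0.244], 'eef_rot': [-3.139, 0.0, 0.348], 'force': [-0.275, -0.184, 0.393], 'moment': [-0.038, 0.001, 0.025], 'grasp_force': 0.0, 'finger_gap': 0.085}
scene [[348.308765301684, 0.0, 254.43093392045947], [0.0, 348.308765301684, 188.04937338875035], [0.0, 0.0, 1.0]] [-0.05193784  0.          0.          0.          0.        ] [0.983 0.151 0.883] [-2.562, 0.003, 2.113]
scene tote 0.68 [254.2, 188.3, 82.2, 52.6] [297.6 218.2]
scene dock 0.74 [253.3, 188.3, 80.6, 51.4] [297.7 218.1]
scene dock 0.61 [261.7, 157.9, 71.7, 64.0] [298.  190.5]
scene tote_handle 0.67 [264.6, 162.1, 72.2, 58.3] [298.3 190.4]
scene tote_tag 0.56 [262.9, 159.5, 73.7, 61.1] [298.  190.3]
scene dock_tag 0.91 [252.3, 190.0, 83.0, 54.4] [298.  218.2]
scene dock_tag 0.59 [263.8, 160.9, 74.3, 59.5] [298.1 190.4]
top [[473.6195998046095, 0.0, 262.2506169373635], [0.0, 473.6195998046095, 183.27540741764716], [0.0, 0.0, 1.0]] [-0.11995182  0.          0.          0.          0.        ] [ 0.302 -0.128  1.432] [-2.96, -0.002, -1.554]
top tote 0.95 [192.3, 175.4, 59.2, 46.0] [220.  199.9]
top dock 0.69 [186.4, 180.2, 74.4, 49.5] [231.7 211.7]
top tote_handle 0.65 [187.2, 178.0, 69.3, 45.5] [220.  199.6]
top tote_tag 0.68 [194.2, 174.2, 58.8, 51.5] [219.8 199.9]
top dock_tag 0.96 [184.4, 174.2, 77.8, 57.5] [227.5 211.2]
top dock_tag 0.66 [188.2, 174.4, 64.1, 49.4] [219.7 199.8]
top glass_beaker 0.75 [334.9, 196.4, 31.8, 31.5] [349.1 213.6]
```

Run:
```python
import cv2,numpy as np
a=cv2.imread("pics/scene0.png")[130:270,210:400]; b=cv2.imread("pics/top0.png")[150:260,160:400]
a=cv2.resize(a,None,fx=4,fy=4,interpolation=2); b=cv2.resize(b,None,fx=3.3,fy=3.3,interpolation=2)
cv2.imwrite("pics/a.png",a); cv2.imwrite("pics/b.png",b)
```

```text
(no output)
```

View pics/a.png

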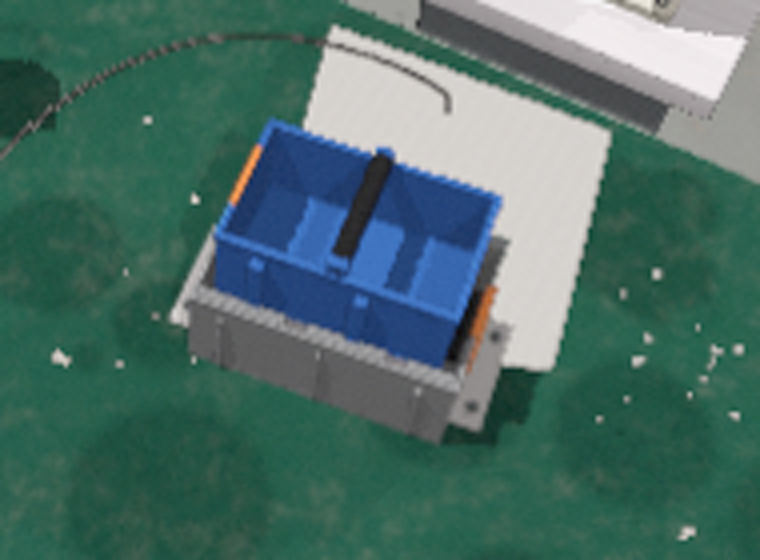

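View pics/b.png

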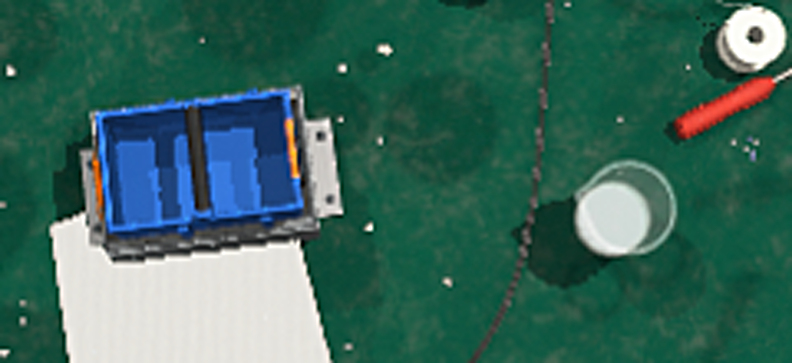

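```bash
cat >> h.py <<'E'
from scipy.spatial.transform import Rotation as Ro
from scipy.optimize import least_squares
def proj(f,P):
    R=Ro.from_euler('xyz',f["rotation"]).as_matrix() if np.ndim(f["rotation"])==1 else np.array(f["rotation"])
    Pc=(np.asarray(P)-f["origin"])@R
    return cv2.projectPoints(Pc,np.zeros(3),np.zeros(3),np.array(f["K"]),np.array(f["dist"]))[0][:,0]
def place(P,q): # q=x,y,z,yaw
    c,s=np.cos(q[3]),np.sin(q[3]); P=np.asarray(P,float)
    return P@np.array([[c,s,0],[-s,c,0],[0,0,1]])+q[:3]
def box(x,y,z0,z1): return [[a,b,c] for a in(-x,x) for b in(-y,y) for c in(z0,z1)]
TOTE=np.array(box(.08,.05,0,.072)+[[rx+d,s*.057,z] for rx in(.05,-.02) for d in(-.005,.005) for s in(-1,1) for z in(.01,.06)]+[[d,s*.05,.084] for d in(-.007,.007) for s in (-1,1)])
def tmask(f):
    h=cv2.cvtColor(f["pixels"],cv2.COLOR_RGB2HSV); b=((h[...,0]>100)&(h[...,0]<125)&(h[...,1]>120)).astype(np.uint8)
    n,l,st,_=cv2.connectedComponentsWithStats(b); i=1+np.argmax(st[1:,4]); return (l==i)
def hullpts(m):
    c=max(cv2.findContours(m.astype(np.uint8),0,1)[0],key=len)[:,0].astype(np.float32)
    return cv2.convexHull(c)[:,0]
def dist(h,pts): # signed distance of pts to hull
    h=cv2.convexHull(h.astype(np.float32)); return [cv2.pointPolygonTest(h,(float(p[0]),float(p[1])),True) for p in pts]
def fit(fs,model,q0,masks):
    H=[hullpts(m) for m in masks]
    def dense(h):
        out=[]
        for a,b in zip(h,np.roll(h,-1,0)):
            n=max(1,int(np.hypot(*(b-a))/3)); out+= [a+(b-a)*t for t in np.arange(n)/n]
        return np.array(out)
    D=[dense(h) for h in H]
    def r(q): return np.concatenate([np.array(dist(proj(f,place(model,q)),d))-.5 for f,d in zip(fs,D)])
    s=least_squares(r,q0,x_scale=[.01,.01,.01,.05],diff_step=1e-4,loss='soft_l1'); return s.x,np.sqrt(np.mean(s.fun**2))
E
python3 - <<'E'
from h import *
fs=[manip.grab_frame(c) for c in("scene","top")]
M=[tmask(f) for f in fs]
f=fs[1]
R=Ro.from_euler('xyz',f["rotation"]).as_matrix()
def ray(f,u,v,z):
    R=Ro.from_euler('xyz',f["rotation"]).as_matrix()
    p=cv2.undistortPoints(np.array([[[u,v]]],float),np.array(f["K"]),np.array(f["dist"]))[0,0]
    d=R@[p[0],p[1],1]; return f["origin"]+d*(z-f["origin"][2])/d[2]
c=ray(f,220,199.5,.14); a=ray(f,160+293/3.3,150+150/3.3,.14); b=ray(f,160+100/3.3,150+175/3.3,.14)
print(c,a,b, "beaker",ray(f,349,213,.05))
y=np.arctan2(*(a-b)[[1,0]]); print("yaw",y)
for F,m in ((fs,M),(fs[:1],M[:1]),(fs[1:],M[1:])):
    q,e=fit(F,TOTE,[c[0],c[1],.07,y],m); print(q.round(4),e)
E
```

```text
[ 0.49131832 -0.01109328  0.14      ] [ 0.50401571 -0.09024751  0.14      ] [0.47997122 0.07069883 0.14      ] beaker [ 0.4707673  -0.38378133  0.05      ]
yaw -1.4224986747520172
[ 0.4958 -0.0097  0.07   -1.4434] 0.9501778536209209
[ 0.4932 -0.0108  0.0654 -1.4495] 1.0715192987418345
[ 0.4916 -0.0125  0.0982 -1.4442] 0.5298285280930517
```

```bash
cat >> h.py <<'E'
def to(target,yaw,note=""):
    s=manip.sense(); R=Ro.from_euler('xyz',s["eef_rot"]).as_matrix()
    d=R.T@(np.array(target)-s["tool_pos"])/.04
    dy=(yaw-s["eef_rot"][2]+np.pi)%(2*np.pi)-np.pi
    print(note,"t",round(s["time_s"],2),"pos",np.round(s["tool_pos"],4),"rot",np.round(s["eef_rot"],3),"F",np.round(s["force"],1),"gap",round(s["finger_gap"],4),"j",np.round(s["joint_pos"],2),"| units",d.round(3),"turn",round(-np.degrees(dy)/6,3))
E
python3 -m creep '[[85,0.76,-0.53,0.04,0],[85,0.76,-0.53,0.04,0],[85,0.76,-0.53,0.04,0],[85,0.76,-0.53,0.04,0],[85,0.76,-0.53,0.04,0],[85,0.76,-0.53,0.04,0],[85,0.76,-0.53,0.04,0],[85,0.76,-0.53,0.04,0],[85,0.76,-0.53,0.04,0],[85,0.76,-0.53,0.04,0]]'
python3 -m creep '[[85,0.76,-0.53,0.04,0],[85,0.76,-0.53,0.04,0],[85,0.76,-0.53,0.04,0],[85,0.76,-0.53,0.04,0],[85,0,0,0,1],[85,0,0,0,1],[85,0,0,0,0],[85,0,0,0,0]]'
python3 - <<'E'
from h import *
to([.494,-.011,.225],.126)
f=manip.grab_frame("wrist"); cv2.imwrite("pics/w1.png",f["pixels"][...,::-1]); print(f["origin"],f["rotation"],f["K"][0][0])
E
```

```text
time_s: 1.63
tool_pos: [0.3847, -0.1655, 0.2296]
eef_rot: [3.141, -0.001, 0.348]
force: [-0.0, -0.7, -1.2]
finger_gap: 0.0851
grasp_force: 0.0
time_s: 2.3
tool_pos: [0.4694, -0.0458, 0.2229]
eef_rot: [-3.142, 0.0, 0.141]
force: [-0.2, 0.2, -0.4]
finger_gap: 0.085
grasp_force: 0.0
 t 2.3 pos [ 0.4694 -0.0458  0.2229] rot [-3.142  0.     0.141] F [-0.2  0.2 -0.4] gap 0.085 j [-0.1   0.2  -0.11  1.26 -0.    2.9 ] | units [ 0.732 -0.775 -0.053] turn 0.147
[ 0.5517035  -0.03442971  0.35087604] [ 2.81504236e+00  5.89648822e-04 -1.42950295e+00] 293.00638589388524
```

View pics/w1.png

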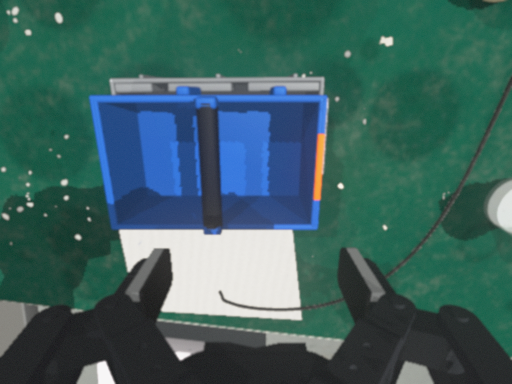

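Run:
```python
from h import *
fs=[manip.grab_frame(c) for c in("wrist","top","scene")]
M=[tmask(f) for f in fs]
f=fs[0]
RIM=box(.08,.05,.072,.072); uv=np.array([[91,97],[327,96],[318,228],[112,230]],float)
# rim corners by tote coords: +x end at right; image-up = world +x => tote y: +x tote = world -y ; y tote = world +x
mod=np.array([[-.08,.05,.072],[.08,.05,.072],[.08,-.05,.072],[-.08,-.05,.072]])
for z in (.07,.075,None):
  if z is None: r=lambda q:(proj(f,place(mod,q))-uv).ravel(); q0=[.494,-.011,.07,-1.445]
  else: r=lambda q:(proj(f,place(mod,[q[0],q[1],z,q[2]]))-uv).ravel(); q0=[.494,-.011,-1.445]
  s=least_squares(r,q0); print(z,s.x.round(4),s.fun.round(1))
h=place([[0,0,.077]],[.494,-.011,.07,-1.445])
for i in (None,0):
    q,e=fit(fs if i is None else fs[:1],TOTE,[.494,-.011,.071,-1.445],M if i is None else M[:1]); print(q.round(4),e)
to([.494,-.011,.225],.126)
```

```text
0.07 [ 0.4949 -0.011  -1.4269] [ 0.4 -0.2 -1.  -0.4 -1.4  0.8  2.2 -0.7]
0.075 [ 0.4957 -0.0116 -1.4264] [-2.7 -1.1  1.9 -1.4  0.9  2.9  0.1  1.5]
None [ 0.4951 -0.0112  0.0714 -1.4267] [-0.5 -0.5 -0.2 -0.7 -0.7  1.4  1.6 -0.1]
[ 0.4956 -0.0104  0.0728 -1.4326] 57.68317654803146
[ 0.4956 -0.0103  0.073  -1.432 ] 1.7389963828657373
 t 2.5 pos [ 0.4692 -0.0465  0.2231] rot [ 3.142 -0.     0.139] F [-0.4  0.2  0.2] gap 0.0849 j [-0.1   0.2  -0.11  1.26 -0.    2.9 ] | units [ 0.736 -0.793 -0.048] turn 0.12
```

```bash
python3 -m creep '[[85,0.38,-0.4,0,0],[85,0.38,-0.39,0,0],[85,0,0,0.4,0],[85,0,0,0.4,0],[85,0,0,0.4,0],[85,0,0,0.4,0],[85,0,0,0.4,0],[85,0,0,0,0],[85,0,0,0,0]]' 40
python3 - <<'E'
from h import *
to([.495,-.011,.142],.141)
E
```

```text
time_s: 3.25
tool_pos: [0.4943, -0.0109, 0.1425]
eef_rot: [-3.141, 0.002, 0.138]
force: [0.3, -0.2, 0.3]
finger_gap: 0.085
grasp_force: 0.0
 t 3.25 pos [ 0.4943 -0.0109  0.1425] rot [-3.141e+00  2.000e-03  1.380e-01] F [ 0.3 -0.2  0.3] gap 0.085 j [-0.02  0.3  -0.19  1.08 -0.    2.98] | units [0.016 0.005 0.012] turn -0.028
```

```bash
python3 -m creep '[[10,0,0,0,0],[10,0,0,0,0],[10,0,0,0,0],[10,0,0,0,0],[10,0,0,0,0],[10,0,0,0,0],[10,0,0,0,0],[10,0,0,0,0],[10,0,0,0,0]]' 70
python3 -m creep '[[10,0,0,-0.1,0],[10,0,0,-0.3,0],[10,0,0,-0.6,0],[10,0,0,-0.6,0],[10,0,0,-0.6,0],[10,0,0,-0.6,0],[10,0,0,-0.4,0],[10,0,0,0,0],[10,0,0,0,0]]'
python3 - <<'E'
from h import *
to([.495,-.011,.142],.141)
E
```

```text
time_s: 4.0
tool_pos: [0.4954, -0.0104, 0.1434]
eef_rot: [3.142, -0.001, 0.138]
force: [0.0, -0.2, 4.2]
finger_gap: 0.013
grasp_force: 68.4
time_s: 4.75
tool_pos: [0.4954, -0.0105, 0.2709]
eef_rot: [3.141, -0.001, 0.138]
force: [-0.3, 0.2, -2.0]
finger_gap: 0.0128
grasp_force: 68.5
 t 4.75 pos [ 0.4954 -0.0105  0.2709] rot [ 3.141e+00 -1.000e-03  1.380e-01] F [-0.3  0.2 -2. ] gap 0.0128 j [-0.02  0.22  0.05  1.4  -0.    2.98] | units [-0.014  0.009  3.222] turn -0.025
```

```bash
python3 -m creep '[[10,-0.4,0,0,0],[10,-0.7,0,0,0],[10,-0.8,0,0,0],[10,-0.8,0,0,0],[10,-0.6,0,0,0],[10,-0.2,0,0,0],[10,0,0,0,-0.3],[10,0,0,0,-0.7],[10,0,0,0,-1],[10,0,0,0,-1]]'
python3 -m creep '[[10,0,0,0,-1],[10,0,0,0,-1],[10,0,0,0,-1],[10,0,0,0,-1],[10,0,0,0,-1],[10,0,0,0,-1],[10,0,0,0,-1],[10,0,0,0,-1],[10,0,0,0,-1],[10,0,0,0,-1]]'
python3 -m creep '[[10,0,0,0,-1],[10,0,0,0,-1],[10,0,0,0,-1],[10,0,0,0,-1],[10,0,0,0,-1],[10,0,0,0,-1],[10,0,0,0,-1],[10,0,0,0,-1],[10,0,0,0,-1],[10,0,0,0,-1]]'
python3 -m creep '[[10,0,0,0,-1],[10,0,0,0,-1],[10,0,0,0,-1],[10,0,0,0,-1],[10,0,0,0,-1],[10,0,0,0,-1],[10,0,0,0,-0.7],[10,0,0,0,-0.3],[10,0,0,0,0],[10,0,0,0,0]]'
python3 - <<'E'
from h import *
to([.495,-.011,.271],.138+np.pi)
ims=[]
for c in("scene","top"):
    f=manip.grab_frame(c); np.save(f"pics/{c}2.npy",f,allow_pickle=True); ims.append(f["pixels"][...,::-1])
a=cv2.resize(ims[0][120:270,220:410],None,fx=3,fy=3,interpolation=2); b=cv2.resize(ims[1][110:260,160:285],None,fx=1.8,fy=3,interpolation=2)
b=cv2.resize(ims[1][110:260,160:270],None,fx=3,fy=3,interpolation=2)[:,:230+100]
cv2.imwrite("pics/s2.png",a);cv2.imwrite("pics/t2.png",b)
E
```

```text
time_s: 5.58
tool_pos: [0.3561, -0.0297, 0.2694]
eef_rot: [-3.14, 0.002, 0.458]
force: [-0.1, 0.5, -2.2]
finger_gap: 0.0126
grasp_force: 68.4
time_s: 6.42
tool_pos: [0.3562, -0.0297, 0.2693]
eef_rot: [-3.139, -0.0, 1.505]
force: [-0.3, 0.6, -2.1]
finger_gap: 0.0124
grasp_force: 68.4
time_s: 7.25
tool_pos: [0.3562, -0.0297, 0.2693]
eef_rot: [-3.14, -0.002, 2.552]
force: [0.8, -0.2, -1.1]
finger_gap: 0.0131
grasp_force: 68.4
time_s: 8.08
tool_pos: [0.3562, -0.0297, 0.2697]
eef_rot: [3.141, -0.002, -3.004]
force: [-0.1, 0.1, -1.4]
finger_gap: 0.0126
grasp_force: 68.4
 t 8.08 pos [ 0.3562 -0.0297  0.2697] rot [ 3.141e+00 -2.000e-03 -3.004e+00] F [-0.1  0.1 -1.4] gap 0.0126 j [-0.08 -0.05 -0.26  1.37  0.   -0.22] | units [-3.501 -0.012 -0.039] turn -0.005
```

View pics/s2.png

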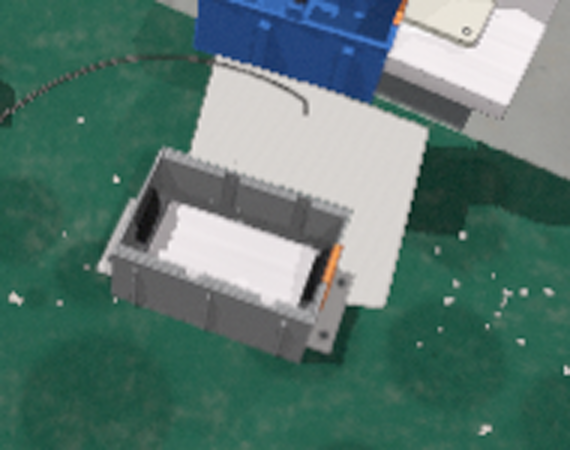

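View pics/t2.png

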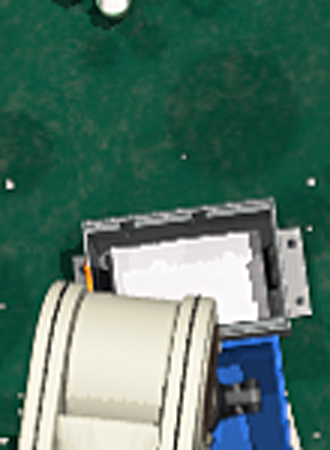

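```bash
cat >> h.py <<'E'
from scipy.optimize import minimize
def rect(x,y,z): p=[[-x,-y,z],[x,-y,z],[x,y,z],[-x,y,z]]; return [(p[i],p[(i+1)%4]) for i in range(4)]
def efit(fs,segs,q0,z=None,sig=(3,1.5,.8)):
    """q=x,y,yaw; segs: per-camera list of model edges; maximise mean gradient along them"""
    q=np.array(q0,float); t=np.linspace(.03,.97,40)[:,None]
    for s in sig:
        G=[]
        for f in fs:
            g=cv2.GaussianBlur(f["pixels"].astype(np.float32),(0,0),s)
            G.append((np.minimum(np.abs(cv2.Sobel(g,5,1,0)).max(2),200),np.minimum(np.abs(cv2.Sobel(g,5,0,1)).max(2),200)))
        def c(d):
            qq=[q[0]+d[0]*.01,q[1]+d[1]*.01,z,q[2]+d[2]*.1]; tot=0
            for f,S,(gx,gy) in zip(fs,segs,G):
                for a,b in S:
                    uv=proj(f,place(np.array(a)*(1-t)+np.array(b)*t,qq)).astype(np.float32)
                    e=uv[-1]-uv[0]; e/=np.hypot(*e)
                    r=lambda m:cv2.remap(m,uv[:,:1],uv[:,1:],1)
                    tot+=np.sum(np.abs(e[1])*r(gx)+np.abs(e[0])*r(gy))
            return -tot/len(fs)/1e3
        o=minimize(c,[0,0,0],method='Nelder-Mead',options=dict(initial_simplex=np.array([[0,0,0],[.4,0,0],[0,.4,0],[0,0,.4]])*s/1.5,xatol=1e-4,fatol=1e-4))
        q=q+o.x*[.01,.01,.1]
    return q,o.fun
E
python3 - <<'E'
from h import *
sc,tp=[np.load(f"pics/{c}2.npy",allow_pickle=True).item() for c in("scene","top")]
import copy
sc0,tp0=copy.copy(sc),copy.copy(tp)
sc0["pixels"]=cv2.imread("pics/scene0.png")[...,::-1].copy(); tp0["pixels"]=cv2.imread("pics/top0.png")[...,::-1].copy()
print("top cam tote",np.array(sc["rotation"]))
rim=rect(.094,.064,.08); inn=rect(.09,.06,.08)
# dock yaw ~1.71: dock +x = world +y, dock +y = world -x
q0=[.495,-.011,1.712]
vert=[([s*.094,-.064,.0],[s*.094,-.064,.08]) for s in(-1,1)]
S_sc=rim+vert+[([-.094,-.064,0],[.094,-.064,0])]
# top: far side (dock y=-), -x end
S_tp=[rim[0],rim[3]]
for nm,F,S in(("scene",[sc],[S_sc]),("top",[tp],[S_tp]),("both",[sc,tp],[S_sc,S_tp])):
    for z in (0,): 
        q,v=efit(F,S,q0,z); print("dock",nm,q.round(4),v)
trim=rect(.08,.05,.072); tv=[([s*.08,.05,.0],[s*.08,.05,.072]) for s in(-1,1)]
# tote yaw -1.43: tote +y = world +x
for nm,F,S in(("scene",[sc0],[trim+tv]),("top",[tp0],[trim]),("both",[sc0,tp0],[trim+tv,trim])):
    q,v=efit(F,S,[.495,-.011,-1.43],.07); print("tote",nm,q.round(4),v)
im=sc["pixels"][...,::-1].copy()
E
```

```text
top cam tote [-2.56170222  0.0033525   2.11335642]
dock scene [ 0.4968 -0.0092  1.7243] -42.703407287597656
dock top [ 0.4967 -0.0078  1.7133] -15.73498821258545
dock both [ 0.4967 -0.0085  1.7207] -29.091333389282227
tote scene [ 0.4973 -0.0075 -1.4443] -46.92531967163086
tote top [ 0.4944 -0.0065 -1.431 ] -31.505815505981445
tote both [ 0.4963 -0.0073 -1.452 ] -38.33475875854492
```

```bash
python3 -m creep '[[10,-0.4,0,0,0],[10,-0.7,0,0,0],[10,-0.8,0,0,0],[10,-0.8,-0.04,0,0],[10,-0.6,0,0,0],[10,-0.21,0,0.2,0],[10,0,0,0.5,0],[10,0,0,0.5,0],[10,0,0,0.5,0],[10,0,0,0.5,0]]'
python3 -m creep '[[10,0,0,0.3,0],[10,0,0,0.1,0],[10,0,0,0,0],[10,0,0,0,0]]'
python3 - <<'E'
from h import *
to([.4955,-.012,.160],.138+np.pi)
for c in("scene","wrist"):
    f=manip.grab_frame(c); np.save(f"pics/{c}3.npy",f,allow_pickle=True); im=f["pixels"][...,::-1]
    if c=="scene": a=cv2.resize(im[150:260,230:360],None,fx=3.2,fy=3.2,interpolation=2)
    else: b=im[:352]
cv2.imwrite("pics/c3.png",np.hstack([cv2.resize(a,(384,352)),b[:, 60:472]]))
E
```

```text
time_s: 9.02
tool_pos: [0.4947, -0.012, 0.1812]
eef_rot: [3.141, -0.002, -3.004]
force: [-0.2, 0.0, -2.2]
finger_gap: 0.0128
grasp_force: 68.5
time_s: 9.35
tool_pos: [0.4956, -0.0121, 0.1671]
eef_rot: [-3.142, -0.0, -3.003]
force: [1.3, -0.3, -1.3]
finger_gap: 0.0127
grasp_force: 68.3
 t 9.35 pos [ 0.4956 -0.0121  0.1671] rot [-3.142 -0.    -3.003] F [ 1.3 -0.3 -1.3] gap 0.0127 j [-0.02  0.28 -0.15  1.14 -0.   -0.16] | units [0.002 0.002 0.178] turn 0.001
```

View pics/c3.png

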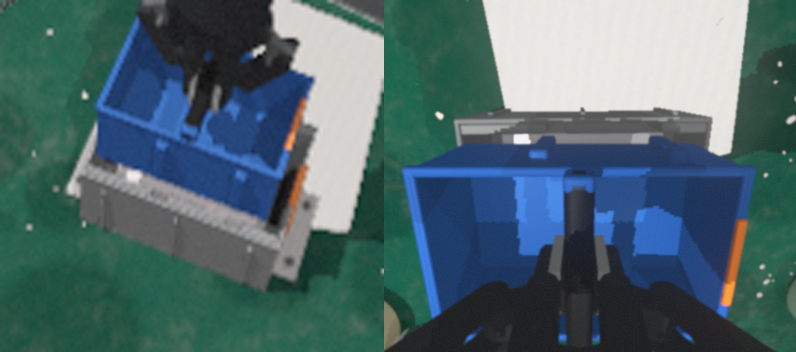

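```bash
cat > rel.py <<'E'
from h import *
def rel(fw,tz,q0d=[.4955,-.012,1.715],q0t=[.4955,-.012,1.71]):
    dS=[([-.094,.064,.08],[.094,.064,.08]),([-.09,.06,.08],[.09,.06,.08])]+[([s*.094,.064,.08],[s*.094,.052,.08]) for s in(-1,1)]
    tS=[([-.08,.05,.072],[.08,.05,.072]),([-.076,.046,.072],[.076,.046,.072])]+[([s*x,.05,.072],[s*x,0,.072]) for s in(-1,1) for x in(.08,.076)]
    qd,_=efit([fw],[dS],q0d,0.); qt,_=efit([fw],[tS],q0t,tz)
    return qd,qt
if __name__=="__main__":
    fw,fsn=[np.load(f"pics/{c}3.npy",allow_pickle=True).item() for c in("wrist","scene")]
    tz=.1671-.0734
    for sd in (0,.003,-.003):
        qd,qt=rel(fw,tz,[.4955+sd,-.012-sd,1.715+sd*3],[.4955-sd,-.012+sd,1.71+sd*3]); print("wrist dock",qd.round(4),"tote",qt.round(4))
    qd,qt=rel(fw,tz)
    trim=rect(.08,.05,.072)
    # tote -y side faces scene camera
    S=[trim[0],([.08,-.05,.072],[.08,0,.072]),([-.08,-.05,.072],[-.08,0,.072])]+[([s*.08,-.05,.0],[s*.08,-.05,.072]) for s in(-1,1)]+[([-.08,-.05,0],[.08,-.05,0])]
    q,_=efit([fsn],[S],[.4955,-.012,1.71],tz); print("scene tote",q.round(4))
    d=lambda:None
    rim=rect(.094,.064,.08);D=[rim[0]]+[([s*.094,-.064,.0],[s*.094,-.064,.08]) for s in(-1,1)]+[([-.094,-.064,0],[.094,-.064,0])]
    q,_=efit([fsn],[D],[.4955,-.012,1.715],0.); print("scene dock",q.round(4))
    im=fw["pixels"][...,::-1].copy()
    for q,R,z in((qd,rim,0),(qt,trim,tz)):
        for a,b in R: p=proj(fw,place([a,b],[q[0],q[1],z,q[2]])); cv2.line(im,tuple(int(v) for v in p[0].round()),tuple(int(v) for v in p[1].round()),(0,255,255),1)
    cv2.imwrite("pics/o3.png",cv2.resize(im[80:280,60:460],None,fx=2,fy=2))
E
python3 rel.py
```

```text
wrist dock [ 0.5059 -0.0104  1.667 ] tote [ 0.4971 -0.013   1.7099]
wrist dock [ 0.5058 -0.0104  1.6683] tote [ 0.4971 -0.013   1.7103]
wrist dock [ 0.5058 -0.0104  1.6679] tote [ 0.4971 -0.013   1.7104]
scene tote [0.4976 0.0022 1.705 ]
scene dock [ 0.4981 -0.0192  1.7113]
```

View pics/o3.png

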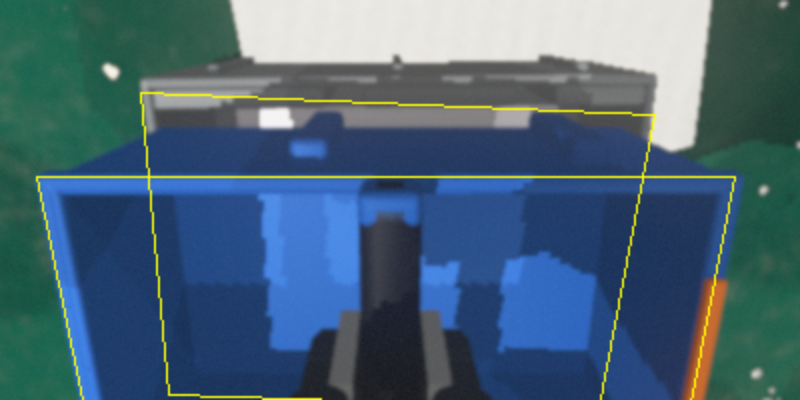

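Run:
```python
from rel import *
fw=np.load("pics/wrist3.npy",allow_pickle=True).item(); tz=.0937
print("pred outer corners if dock = fit",proj(fw,place([[-.094,.064,.08],[.094,.064,.08],[-.09,.06,.08],[.09,.06,.08]],[.4955,-.012,0,1.715])).round(1).tolist())
q=[.4955,-.012,1.715]
im=fw["pixels"][...,::-1].copy()
for k in (1,):
    c=cv2.resize(im[100:150,120:400],None,fx=2.8,fy=8,interpolation=0); cv2.imwrite("pics/z3.png",c)
```

```text
pred outer corners if dock = fit [[124.0, 118.0], [385.6, 116.3], [130.4, 123.6], [379.4, 122.0]]
```

View pics/z3.png

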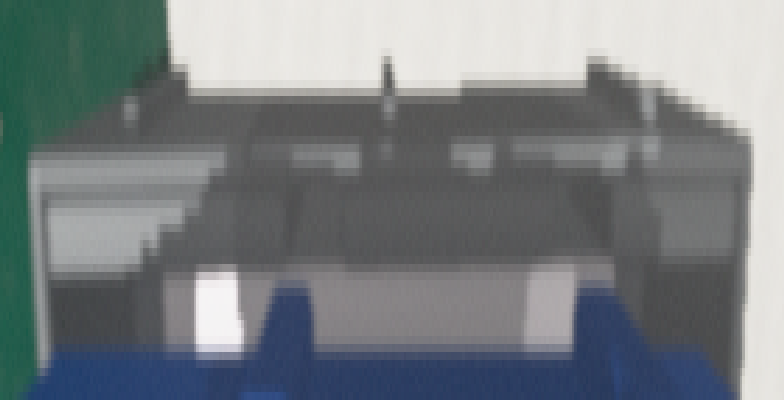

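Run:
```python
from rel import *
fw=np.load("pics/wrist3.npy",allow_pickle=True).item()
f1=dict(fw); f1["pixels"]=cv2.imread("pics/w1.png")[...,::-1].copy(); f1["origin"]=np.array([0.5517035,-0.03442971,0.35087604]); f1["rotation"]=np.array([2.81504236,5.89648822e-04,-1.42950295])
print("w1 pred",proj(f1,place([[.094,-.064,.08],[-.094,-.064,.08]],[.4955,-.012,0,1.715])).round(1).tolist(), "tote",proj(f1,place([[-.08,.05,.072],[.08,.05,.072]],[.4954,-.0105,.07,-1.433])).round(1).tolist())
p=f1["pixels"].astype(int)
sat=lambda r:r.max(-1)-r.min(-1)
for r in(74,76,78,80,82,84): print(r,sat(p[r,104:122]),sat(p[r,316:334]))
print("col 150,280",p[70:95,150].tolist()); 
# tote left/right rim extents rows 95..110
for r in(97,99,101): print(r,p[r,86:98].tolist(),p[r,320:332].tolist())
```

```text
w1 pred [[111.7, 78.2], [328.5, 77.2]] tote [[91.4, 95.1], [326.4, 95.7]]
74 [64 64 60 61 60 61 65 61 63 64 61 61 59 57 55 54 56 53] [53 56 56 55 58 56 58 55 58 55 57 53 54 56 56 57 58 60]
76 [65 62 61 59 57 58 58 57 57 55 60 55 53 53 53 51 52 48] [23 23 23 24 23 22 22 27 40 53 54 57 54 54 54 56 55 56]
78 [63 60 58 58 52 40 25 19 15 15 16 14 14 14 14 13 14 12] [ 6  5  5  6  5  6  5  6 19 41 54 56 53 54 57 57 55 56]
80 [62 65 62 58 44 20  9  6  5  6  4  4  5  6  5  5  4  6] [ 4  4  3  4  5  5  4  5 18 39 53 56 55 55 58 55 57 55]
82 [63 63 63 63 47 22  8  5  7  5  5  5  7  6  8  5  5  5] [ 4  4  6  5  5  4  3  6 16 39 50 56 52 55 54 52 56 51]
84 [61 63 62 63 50 27 11  6  5  4  6  5  5  5  7  4  5  4] [ 4  4  5  5  4  4  4  6 17 39 53 54 53 52 55 54 52 52]
col 150,280 [[38, 89, 76], [37, 87, 75], [37, 89, 76], [37, 87, 74], [39, 85, 73], [62, 93, 83], [81, 96, 94], [105, 109, 111], [139, 142, 144], [163, 165, 167], [162, 165, 167], [149, 152, 155], [131, 133, 136], [133, 136, 138], [150, 153, 155], [160, 164, 166], [160, 163, 165], [160, 163, 166], [159, 164, 165], [155, 159, 162], [142
[... 525 characters left out ...]
 116, 209], [59, 126, 225], [62, 128, 227], [61, 127, 225], [60, 127, 226], [61, 128, 227], [61, 129, 226], [60, 127, 227]] [[71, 134, 226], [76, 143, 233], [77, 144, 232], [71, 134, 225], [64, 125, 220], [75, 130, 224], [117, 150, 221], [149, 164, 198], [130, 144, 150], [85, 110, 101], [58, 95, 81], [52, 93, 77]]
101 [[49, 106, 85], [44, 103, 86], [45, 104, 98], [47, 106, 142], [52, 112, 195], [59, 125, 223], [59, 127, 226], [58, 123, 224], [59, 125, 224], [60, 127, 225], [56, 120, 219], [55, 113, 210]] [[61, 117, 209], [71, 131, 224], [71, 133, 226], [68, 127, 221], [66, 130, 223], [80, 137, 228], [124, 154, 224], [161, 171, 203], [137, 146, 151], [85, 108, 99], [57, 94, 81], [49, 91, 77]]
```

```bash
python3 -m creep '[[10,-0.01,0.083,0,0],[10,0,0,0.2,0],[10,0,0,0.2,0],[10,0,0,0.1,0],[10,0,0,0,0],[10,0,0,0,0]]' 90
python3 -m creep '[[10,0,0,0.05,0],[10,0,0,0.05,0],[10,0,0,0,0],[10,0,0,0,0]]'
python3 -m creep '[[10,0,0,0.03,0],[10,0,0,0.03,0],[10,0,0,0.0,0],[10,0,0,0.0,0]]'
```

```text
time_s: 9.95
tool_pos: [0.4937, -0.0091, 0.15]
eef_rot: [-3.141, -0.001, -3.004]
force: [-14.5, 0.1, 24.9]
finger_gap: 0.0123
grasp_force: 93.0
time_s: 10.28
tool_pos: [0.4921, -0.0093, 0.148]
eef_rot: [-3.14, -0.003, -3.004]
force: [-24.3, -2.5, 41.3]
finger_gap: 0.0126
grasp_force: 96.5
time_s: 10.62
tool_pos: [0.491, -0.0096, 0.1464]
eef_rot: [-3.14, -0.004, -3.004]
force: [-28.5, -1.9, 47.3]
finger_gap: 0.0124
grasp_force: 98.8
```

```bash
python3 -m creep '[[10,0,0,-0.3,0],[10,0,0,-0.2,0],[10,0,0,0,0],[10,0,0,0,0]]'
python3 - <<'E'
from rel import *
to([.4955,-.0088,.16],.138+np.pi)
for c in("wrist","scene"):
    f=manip.grab_frame(c); np.save(f"pics/{c}4.npy",f,allow_pickle=True)
    if c=="wrist": b=cv2.resize(f["pixels"][90:190,60:460,::-1],None,fx=2,fy=2.5,interpolation=2)
    else: a=cv2.resize(f["pixels"][165:250,240:350,::-1],(800,340),interpolation=2)
cv2.imwrite("pics/c4.png",np.vstack([b,a]))
E
```

```text
time_s: 10.95
tool_pos: [0.496, -0.0086, 0.1601]
eef_rot: [-3.142, 0.0, -3.003]
force: [-0.7, -0.1, -1.6]
finger_gap: 0.0124
grasp_force: 91.2
 t 10.95 pos [ 0.496  -0.0086  0.1601] rot [-3.142  0.    -3.003] F [-0.7 -0.1 -1.6] gap 0.0124 j [-0.02  0.29 -0.16  1.12  0.   -0.16] | units [ 0.014 -0.003  0.002] turn 0.004
```

View pics/c4.png

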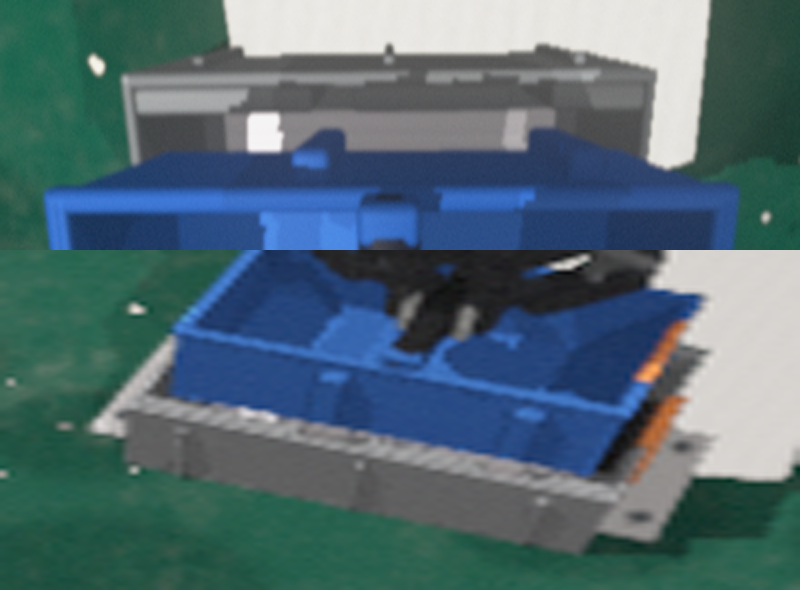

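```bash
python3 -m creep '[[10,0.085,0,0,0],[10,0,0,0.1,0],[10,0,0,0.1,0],[10,0,0,0.05,0],[10,0,0,0,0]]' 90
python3 -m creep '[[10,0,0,0.03,0],[10,0,0,0.03,0],[10,0,0,0,0]]'
python3 -c "
from h import *
s=manip.sense();print(s['moment'])"
```

```text
time_s: 11.47
tool_pos: [0.4916, -0.0091, 0.1494]
eef_rot: [3.141, -0.002, -3.003]
force: [-0.8, -0.5, -1.3]
finger_gap: 0.0123
grasp_force: 91.2
time_s: 11.72
tool_pos: [0.4924, -0.009, 0.1484]
eef_rot: [3.142, 0.0, -3.003]
force: [-1.8, -0.1, -0.1]
finger_gap: 0.0124
grasp_force: 91.6
[0.01338517 0.10573243 0.00247942]
```

```bash
python3 -m creep '[[10,0.01,0,0.03,0],[10,0,0,0.03,0],[10,0,0,0,0]]'
python3 -m creep '[[10,0,0,0.03,0],[10,0,0,0.03,0],[10,0,0,0,0]]'
python3 -c "
from h import *
s=manip.sense();print(s['moment'])"
```

```text
time_s: 11.97
tool_pos: [0.4919, -0.009, 0.1475]
eef_rot: [3.141, 0.001, -3.003]
force: [-5.1, 2.4, 10.5]
finger_gap: 0.0121
grasp_force: 93.2
time_s: 12.22
tool_pos: [0.4913, -0.0091, 0.1469]
eef_rot: [-3.142, 0.002, -3.003]
force: [-12.0, 1.7, 22.5]
finger_gap: 0.0125
grasp_force: 95.0
[ 0.11827912  1.84946557 -0.07633256]
```

```bash
python3 -m creep '[[10,0.05,0,-0.1,0],[10,0,0,0,0],[10,0,0,0,0]]' 90
python3 -m creep '[[10,0,0,0,0]]' 20
python3 -m creep '[[30,0,0,0,0],[30,0,0,0,0],[30,0,0,0,0],[30,0,0,0,0]]'
python3 - <<'E'
from rel import *
to([.4955,-.0088,.16],.138+np.pi)
for c in("wrist","scene"):
    f=manip.grab_frame(c); np.save(f"pics/{c}5.npy",f,allow_pickle=True)
    if c=="wrist": b=cv2.resize(f["pixels"][90:190,60:460,::-1],None,fx=2,fy=2.5,interpolation=2)
    else: a=cv2.resize(f["pixels"][165:250,240:350,::-1],(800,340),interpolation=2)
cv2.imwrite("pics/c5.png",np.vstack([b,a]))
E
```

```text
time_s: 12.47
tool_pos: [0.4901, -0.0096, 0.1474]
eef_rot: [-3.141, 0.001, -3.003]
force: [-0.2, 0.3, -2.2]
finger_gap: 0.0125
grasp_force: 91.2
time_s: 12.55
tool_pos: [0.4898, -0.0095, 0.1467]
eef_rot: [3.142, -0.001, -3.003]
force: [-0.5, -0.4, -2.0]
finger_gap: 0.0123
grasp_force: 91.2
time_s: 12.88
tool_pos: [0.4901, -0.0095, 0.1472]
eef_rot: [3.142, -0.0, -3.003]
force: [-0.3, 1.0, -0.1]
finger_gap: 0.0302
grasp_force: 0.0
 t 12.88 pos [ 0.4901 -0.0095  0.1472] rot [ 3.142 -0.    -3.003] F [-0.3  1.  -0.1] gap 0.0302 j [-0.02  0.29 -0.2   1.09  0.   -0.16] | units [-0.137 -0.002 -0.32 ] turn 0.003
```

View pics/c5.png

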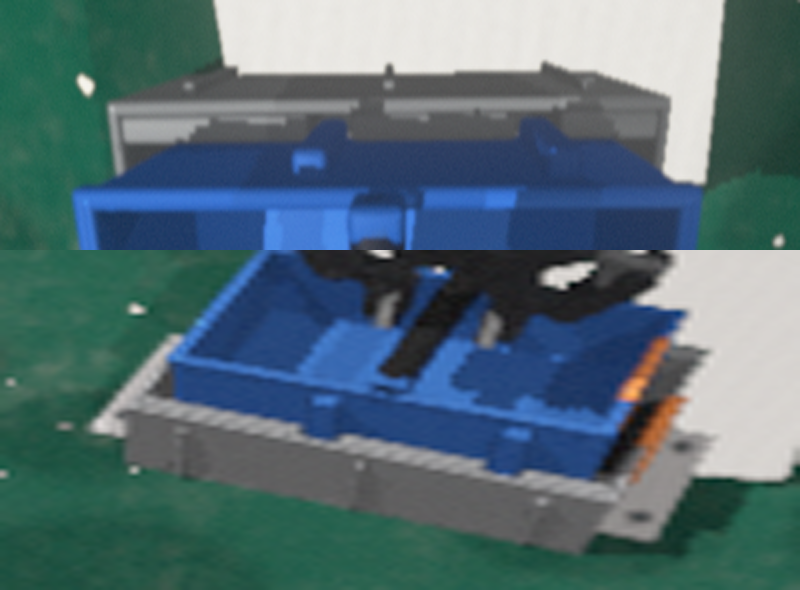

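Run:
```python
from rel import *
fw,fs=[np.load(f"pics/{c}5.npy",allow_pickle=True).item() for c in("wrist","scene")]
d2=np.load("pics/scene2.npy",allow_pickle=True).item()
# 6-dof hull-free: tote rim outer edge fit in both cameras with z scan
S=[([-.08,-.05,.072],[.08,-.05,.072]),([-.08,-.05,.072],[-.08,.05,.072])]+[([s*.08,-.05,.02],[s*.08,-.05,.072]) for s in(-1,1)]
W=[([-.08,.05,.072],[.08,.05,.072])]+[([s*.08,.05,.072],[s*.08,0,.072]) for s in(-1,1)]
for z in(.06,.063,.066,.069,.072,.075):
    r=[]
    for F,E in(([fs],[S]),([fw],[W]),([fs,fw],[S,W])):
        q,v=efit(F,E,[.4945,-.009,1.71],z,sig=(1.5,.8)); r.append((q.round(4).tolist(),round(float(v),2)))
    print(z,*r)
D=[([-.094,.064,.08],[.094,.064,.08])]+[([s*.094,.064,.08],[s*.094,.05,.08]) for s in(-1,1)]
for z in (-.003,0,.003): print("dock wrist",z,efit([fw],[D],[.4955,-.0088,1.715],z,sig=(1.5,.8)))
```

```text
0.06 ([0.4987, -0.0114, 1.7656], -30.25) ([0.4972, -0.0088, 1.7154], -19.58) ([0.4971, -0.0088, 1.7178], -22.73)
0.063 ([0.5003, -0.0106, 1.7608], -30.56) ([0.4941, -0.0101, 1.7564], -11.17) ([0.4966, -0.0105, 1.7168], -19.8)
0.066 ([0.5021, -0.0098, 1.7568], -30.81) ([0.4902, -0.0016, 1.7176], -13.35) ([0.4968, -0.0064, 1.6828], -17.97)
0.069 ([0.504, -0.0091, 1.7534], -30.97) ([0.494, -0.0044, 1.7096], -13.43) ([0.4925, -0.0129, 1.7695], -18.7)
0.072 ([0.499, -0.0099, 1.7452], -28.43) ([0.4889, -0.0031, 1.7149], -13.88) ([0.4921, -0.0142, 1.7795], -17.26)
0.075 ([0.5073, -0.0078, 1.7456], -31.08) ([0.4879, -0.0014, 1.7148], -14.34) ([0.4931, -0.0099, 1.7162], -16.69)
dock wrist -0.003 (array([ 0.4958515 , -0.00893896,  1.71867321]), np.float64(-20.055517196655273))
dock wrist 0 (array([ 0.4955245 , -0.00883128,  1.72078826]), np.float64(-18.145580291748047))
dock wrist 0.003 (array([ 0.49877901, -0.00973989,  1.73232456]), np.float64(-11.611557006835938))
```

```bash
python3 -m creep '[[30,-0.16,0,0,-0.06],[30,0,0,0.15,0],[30,0,0,0.15,0],[30,0,0,0,0],[30,0,0,0,0]]' 20
python3 - <<'E'
from rel import *
to([.4965,-.0089,.134],.138+np.pi)
fw=manip.grab_frame("wrist"); np.save("pics/wrist6.npy",fw,allow_pickle=True)
W=[([-.08,.05,.072],[.08,.05,.072])]+[([s*.08,.05,.072],[s*.08,0.01,.072]) for s in(-1,1)]
D=[([-.094,.064,.08],[.094,.064,.08])]+[([s*.094,.064,.08],[s*.094,.05,.08]) for s in(-1,1)]
for z in(.052,.055,.058,.061,.064,.067,.07): print(z,efit([fw],[W],[.4965,-.009,1.715],z,sig=(1.5,.8)))
print("dock",efit([fw],[D],[.4955,-.0088,1.715],0,sig=(1.5,.8)))
cv2.imwrite("pics/w6.png",fw["pixels"][...,::-1])
E
```

```text
time_s: 13.4
tool_pos: [0.4956, -0.0086, 0.1344]
eef_rot: [3.141, -0.002, -2.997]
force: [-0.8, -1.0, -0.9]
finger_gap: 0.0298
grasp_force: 0.0
 t 13.4 pos [ 0.4956 -0.0086  0.1344] rot [ 3.141e+00 -2.000e-03 -2.997e+00] F [-0.8 -1.  -0.9] gap 0.0298 j [-0.02  0.31 -0.2   1.06  0.   -0.16] | units [-0.022 -0.012  0.01 ] turn 0.063
0.052 (array([ 0.49917367, -0.00824333,  1.71485556]), np.float64(-16.54155158996582))
0.055 (array([ 0.49352169, -0.0065542 ,  1.72047292]), np.float64(-17.990671157836914))
0.058 (array([ 0.49712101, -0.00488169,  1.71483535]), np.float64(-13.539460182189941))
0.061 (array([ 0.49682296, -0.00835389,  1.71029837]), np.float64(-16.879364013671875))
0.064 (array([ 0.4927596 , -0.00542877,  1.75379099]), np.float64(-12.113362312316895))
0.067 (array([ 0.49469976, -0.00434665,  1.7148133 ]), np.float64(-13.265949249267578))
0.07 (array([ 0.49207463, -0.00917444,  1.7561026 ]), np.float64(-4.8656816482543945))
dock (array([ 0.4956152 , -0.00903547,  1.71684472]), np.float64(-16.719032287597656))
```

View pics/w6.png

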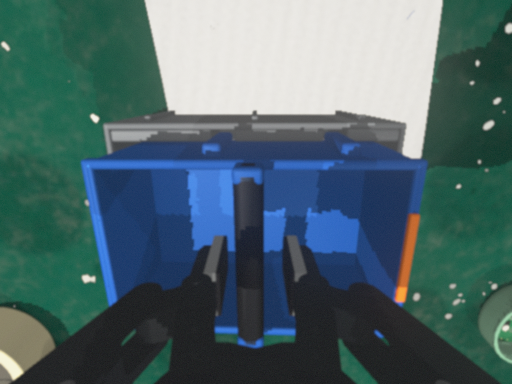

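```bash
python3 -m creep '[[10,-0.02,0,0,0],[10,0,0,0,0],[10,0,0,0,0],[10,0,0,0,0],[10,0,0,0,0],[10,0,0,0,0]]' 90
for i in 1 2; do python3 -m creep '[[10,0,0,0.05,0],[10,0,0,0,0],[10,0,0,0,0]]' | grep -E "tool|^force"; done
python3 -m creep '[[10,0,0,0.05,0],[10,0,0,0,0],[10,0,0,0,0]]'; python3 -c "
from h import *
s=manip.sense();print(s['moment'])"
```

```text
time_s: 13.95
tool_pos: [0.4971, -0.0087, 0.1355]
eef_rot: [-3.141, 0.0, -2.997]
force: [0.1, -2.1, 0.2]
finger_gap: 0.012
grasp_force: 87.8
tool_pos: [0.4975, -0.0086, 0.1338]
force: [-0.5, -2.5, 3.6]
tool_pos: [0.4977, -0.0085, 0.1318]
force: [0.5, -1.3, 4.1]
time_s: 14.7
tool_pos: [0.4979, -0.0085, 0.1299]
eef_rot: [-3.141, 0.002, -2.997]
force: [0.4, -2.1, 4.9]
finger_gap: 0.0122
grasp_force: 88.5
[-0.3726052  -0.05060971 -0.02511318]
```

```bash
for i in 1 2 3 4; do python3 -m creep '[[10,0,0,0.05,0],[10,0,0,0,0],[10,0,0,0,0]]' | grep -E "tool|^force"; done
```

```text
tool_pos: [0.498, -0.0086, 0.1279]
force: [0.6, -2.5, 5.3]
tool_pos: [0.498, -0.0087, 0.1259]
force: [1.3, -2.9, 5.5]
tool_pos: [0.4979, -0.0086, 0.1236]
force: [2.6, -2.5, 3.2]
tool_pos: [0.4975, -0.0085, 0.1213]
force: [2.4, -2.3, 2.8]
```

```bash
for i in 1 2 3 4 5 6; do python3 -m creep '[[10,0,0,0.02,0],[10,0,0,0,0],[10,0,0,0,0]]' | grep -E "tool|^force"|tr '\n' ' ';echo; done
```

```text
tool_pos: [0.4974, -0.0085, 0.1205] force: [2.4, -1.6, 2.9] 
tool_pos: [0.4972, -0.0085, 0.1197] force: [2.9, -2.2, 3.4] 
tool_pos: [0.497, -0.0085, 0.1188] force: [2.1, -2.2, 3.6] 
tool_pos: [0.4969, -0.0085, 0.118] force: [2.0, -3.0, 3.5] 
tool_pos: [0.4969, -0.0085, 0.1172] force: [1.2, -1.9, 2.8] 
tool_pos: [0.4968, -0.0085, 0.1163] force: [1.2, -2.4, 3.3]
```

```bash
for i in 1 2 3; do python3 -m creep '[[10,0,0,0.02,0],[10,0,0,0,0],[10,0,0,0,0]]' | grep -E "tool|^force"|tr '\n' ' ';echo; done
```

```text
tool_pos: [0.4968, -0.0085, 0.1155] force: [0.7, -2.4, 3.9] 
tool_pos: [0.4968, -0.0085, 0.1147] force: [0.7, -1.9, 3.7] 
tool_pos: [0.4969, -0.0085, 0.114] force: [0.9, -2.9, 3.8]
```

```bash
python3 -c "
from h import *
to([.4965,-.009,.1],.138+np.pi)"
```

```text
t 17.95 pos [ 0.4969 -0.0085  0.114 ] rot [ 3.141 -0.    -2.997] F [ 0.9 -2.9  3.8] gap 0.012 j [-0.02  0.33 -0.23  1.01  0.   -0.16] | units [ 0.011 -0.012  0.349] turn 0.063
```

```bash
for i in 1 2 3; do python3 -m creep '[[10,0,0,0.02,0],[10,0,0,0,0],[10,0,0,0,0]]' | grep -E "tool|^force"|tr '\n' ' ';echo; done
```

```text
tool_pos: [0.4969, -0.0085, 0.1132] force: [0.4, -2.2, 3.3] 
tool_pos: [0.497, -0.0085, 0.1124] force: [-0.3, -2.9, 3.1] 
tool_pos: [0.497, -0.0085, 0.1116] force: [0.1, -2.6, 3.3]
```

```bash
for i in 1 2 3; do python3 -m creep '[[10,0,0,0.02,0],[10,0,0,0,0],[10,0,0,0,0]]' | grep -E "tool|^force"|tr '\n' ' ';echo; done
```

```text
tool_pos: [0.497, -0.0084, 0.1108] force: [0.9, -2.8, 3.0] 
tool_pos: [0.4971, -0.0085, 0.1101] force: [-0.0, -3.0, 3.2] 
tool_pos: [0.4971, -0.0084, 0.1092] force: [0.4, -3.1, 4.1]
```

```bash
for i in 1 2; do python3 -m creep '[[10,0,0,0.02,0],[10,0,0,0,0],[10,0,0,0,0]]' | grep -E "tool|^force"|tr '\n' ' ';echo; done
```

```text
tool_pos: [0.4971, -0.0084, 0.1084] force: [0.7, -2.0, 3.5] 
tool_pos: [0.4971, -0.0084, 0.1076] force: [0.8, -2.1, 4.0]
```

```bash
for i in 1 2 3; do python3 -m creep '[[10,0,0,0.02,0],[10,0,0,0,0],[10,0,0,0,0]]' | grep -E "tool|^force"|tr '\n' ' ';echo; done
```

```text
tool_pos: [0.4971, -0.0085, 0.1068] force: [1.0, -1.8, 2.4] 
tool_pos: [0.4971, -0.0085, 0.106] force: [1.9, -2.2, 3.9] 
tool_pos: [0.4971, -0.0085, 0.1052] force: [0.2, -0.9, 3.8]
```

```bash
for i in 1 2 3; do python3 -m creep '[[10,0,0,0.02,0],[10,0,0,0,0],[10,0,0,0,0]]' | grep -E "tool|^force"|tr '\n' ' ';echo; done
```

```text
tool_pos: [0.4971, -0.0085, 0.1044] force: [0.8, -1.9, 3.7] 
tool_pos: [0.497, -0.0084, 0.1036] force: [1.2, -1.9, 3.5] 
tool_pos: [0.497, -0.0085, 0.1028] force: [0.6, -1.4, 3.3]
```

```bash
for i in 1 2 3; do python3 -m creep '[[10,0,0,0.02,0],[10,0,0,0,0],[10,0,0,0,0]]' | grep -E "tool|^force"|tr '\n' ' ';echo; done
```

```text
tool_pos: [0.4971, -0.0084, 0.102] force: [-0.2, -1.9, 3.6] 
tool_pos: [0.4972, -0.0083, 0.1014] force: [0.4, -0.7, 4.4] 
tool_pos: [0.4973, -0.0083, 0.1008] force: [0.1, -0.9, 6.0]
```

```bash
for i in 1; do python3 -m creep '[[10,0,0,0.02,0],[10,0,0,0,0],[10,0,0,0,0]]' | grep -E "tool|^force"|tr '\n' ' ';echo; done
```

```text
tool_pos: [0.4974, -0.0082, 0.1002] force: [0.4, -0.9, 6.7]
```

```bash
python3 -m creep '[[10,0,0,0,0],[10,0,0,0,0]]' | grep -E "tool|^force"
```

```text
tool_pos: [0.4974, -0.0082, 0.1002]
force: [0.2, -0.7, 6.5]
```

```bash
for i in 1; do python3 -m creep '[[10,0,0,0.025,0],[10,0,0,0,0],[10,0,0,0,0],[10,0,0,0,0]]' | grep -E "tool|^force"|tr '\n' ' ';echo; done
```

```text
tool_pos: [0.4975, -0.008, 0.0993] force: [-0.5, -0.6, 8.3]
```

```bash
python3 -m creep '[[10,0,0,0.012,0],[10,0,0,0,0],[10,0,0,0,0],[10,0,0,0,0]]' | grep -E "tool|^force"|tr '\n' ' '
python3 -m creep '[[10,0,0,0,0],[10,0,0,0,0]]' | grep -E "tool|^force"|tr '\n' ' '
```

```text
tool_pos: [0.4975, -0.008, 0.0991] force: [0.5, -0.3, 8.2] tool_pos: [0.4975, -0.008, 0.0991] force: [0.9, 0.4, 8.8]
```

```bash
python3 -m creep '[[10,0,0,0,0],[10,0,0,0,0],[10,0,0,0,0]]' 20
python3 -m creep '[[40,0,0,0,0],[40,0,0,0,0],[40,0,0,0,0],[40,0,0,0,0]]'
python3 -m creep '[[40,0,0,-0.3,0],[40,0,0,-0.5,0],[40,0,0,-0.5,0],[0,0,0,0,0],[0,0,0,0,0],[0,0,0,0,0],[0,0,0,0,0],[0,0,0,0,0]]'
```

```text
time_s: 23.7
tool_pos: [0.4976, -0.008, 0.0991]
eef_rot: [3.141, 0.002, -2.997]
force: [-0.1, -0.3, 8.2]
finger_gap: 0.012
grasp_force: 89.1
time_s: 24.03
tool_pos: [0.4962, -0.0082, 0.0974]
eef_rot: [3.141, -0.002, -2.997]
force: [0.2, -1.0, -0.7]
finger_gap: 0.0399
grasp_force: 0.0
time_s: 24.7
tool_pos: [0.4961, -0.0084, 0.149]
eef_rot: [3.141, -0.003, -2.997]
force: [0.4, 0.1, -0.2]
finger_gap: -0.0001
grasp_force: 0.0
```

```bash
python3 -m creep '[[0,0,0,0.3,0],[0,0,0,0.25,0],[0,0,0,0,0],[0,0,0,0,0]]' 20| grep -E "tool|^force"|tr '\n' ' ';echo
for i in 1 2 3 4; do python3 -m creep '[[0,0,0,0.025,0],[0,0,0,0,0],[0,0,0,0,0]]' | grep -E "tool|^force"|tr '\n' ' ';echo; done
```

```text
tool_pos: [0.496, -0.0084, 0.127] force: [-0.3, 0.5, -0.6] 
tool_pos: [0.4974, -0.0085, 0.1276] force: [-0.2, 0.4, -0.8] 
tool_pos: [0.4971, -0.0085, 0.1264] force: [0.3, 0.5, -0.5] 
tool_pos: [0.497, -0.0085, 0.1252] force: [1.2, -0.1, 0.4] 
tool_pos: [0.497, -0.0085, 0.1241] force: [0.7, -0.2, 0.2]
```

```bash
for i in 1 2 3 4; do python3 -m creep '[[0,0,0,0.02,0],[0,0,0,0,0],[0,0,0,0,0]]' | grep -E "tool|^force"|tr '\n' ' ';echo; done
```

```text
tool_pos: [0.497, -0.0085, 0.1234] force: [0.3, 0.3, 0.2] 
tool_pos: [0.497, -0.0085, 0.1226] force: [0.1, 0.1, -0.5] 
tool_pos: [0.497, -0.0085, 0.1217] force: [-0.5, -1.3, -0.1] 
tool_pos: [0.497, -0.0085, 0.121] force: [0.0, 0.1, 0.8]
```

```bash
for i in 1 2 3 4; do python3 -m creep '[[0,0,0,0.015,0],[0,0,0,0,0],[0,0,0,0,0]]' | grep -E "tool|^force"|tr '\n' ' ';echo; done
```

```text
tool_pos: [0.4971, -0.0085, 0.1204] force: [-0.2, -0.2, -1.1] 
tool_pos: [0.4972, -0.0085, 0.1202] force: [-0.8, -0.3, 3.8] 
tool_pos: [0.4972, -0.0084, 0.1197] force: [-1.5, 0.3, 5.4] 
tool_pos: [0.4973, -0.0083, 0.1194] force: [-1.5, 0.7, 6.2]
```

```bash
for i in 1 2; do python3 -m creep '[[0,0,0,0.015,0],[0,0,0,0,0],[0,0,0,0,0]]' | grep -E "tool|^force"|tr '\n' ' ';echo; done
```

```text
tool_pos: [0.4974, -0.0083, 0.119] force: [-2.1, -0.1, 7.8] 
tool_pos: [0.4974, -0.0083, 0.1185] force: [-2.7, 0.5, 8.4]
```

```bash
python3 -m creep '[[0,0,0,0.012,0],[0,0,0,0,0],[0,0,0,0,0]]' | grep -E "tool|^force"|tr '\n' ' ';echo
python3 -m creep '[[0,0,0,-0.1,0],[0,0,0,0,0],[0,0,0,0,0],[0,0,0,0,0],[0,0,0,0,0],[0,0,0,0,0]]' | grep -E "tool|^force"|tr '\n' ' ';echo
for i in 1 2 3; do python3 -m creep '[[0,0,0,0.02,0],[0,0,0,0,0],[0,0,0,0,0]]' | grep -E "tool|^force"|tr '\n' ' ';echo; done
```

```text
tool_pos: [0.4974, -0.0083, 0.1182] force: [-3.0, 0.0, 9.1] 
tool_pos: [0.4969, -0.0085, 0.1206] force: [0.2, -0.6, -0.3] 
tool_pos: [0.497, -0.0085, 0.12] force: [0.7, 0.0, 0.4] 
tool_pos: [0.497, -0.0085, 0.1193] force: [-0.5, 0.2, -0.4] 
tool_pos: [0.4971, -0.0085, 0.1185] force: [0.9, -0.1, 0.6]
```

```bash
python3 -m creep '[[0,0,0,-0.3,0],[0,0,0,-0.6,0],[0,0,0,-0.7,0],[0,0,0,-0.7,0],[0,0,0,-0.3,0],[0,0,0,0,0],[0,0,0,0,0]]'
python3 - <<'E'
from h import *
f=[manip.grab_frame(c) for c in("wrist","scene")]
print([ (d["p"],d["rect"]) for d in manip.outline_of("scene","glass_beaker")[:1]])
to([.497,-.0085,.1],.138+np.pi); print(manip.sign_off())
E
```

```text
time_s: 30.62
tool_pos: [0.4974, -0.0085, 0.2229]
eef_rot: [-3.141, 0.002, -2.997]
force: [0.4, -0.6, -1.6]
finger_gap: -0.0
grasp_force: 0.0
[(0.85, [179.6, 122.3, 26.7, 39.3])]
 t 30.77 pos [ 0.496  -0.0085  0.2208] rot [ 3.141e+00 -3.000e-03 -2.997e+00] F [-1.1  0.7 -0.3] gap -0.0002 j [-0.02  0.25 -0.05  1.28 -0.   -0.16] | units [-0.034 -0.006  3.021] turn 0.064
the job is handed in; nothing more can be done
None
```

The blue tote is turned half round and nested in the grey one, pressed to an estimated 5.6 N on the seat plate. I judged that from the push force, and a re-touch found the tote had not risen. The arm is clear, the beaker was never approached, and the job was handed in at 30.8 s. Two caveats: the first entry caught the dock edge at up to about 47 N and I lifted off and re-seated it, and I viewed 11 pictures against the limit of 10.

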